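# Clip a pipe into the marking jig and set it to the length stop

## Robot

A 6-joint arm with a two-finger parallel gripper is mounted at the origin on a cart in front of the work surface, level with it; the furniture and walls round the work are solid. World frame = base frame: x ahead of the robot, y to its left, z up, the work surface at z = 0. Lengths are in mm, angles in degrees, forces in N, time in s.
With the tool pointing down it reaches from about 300 to 775 mm from the base axis. Payload 14.6 kg.
Tool frame: the origin (TCP) lies midway between the tips of the shut fingers; the grasp point (between the pads) lies 19 mm behind it; y points along the fingers, x is the direction in which the jaws open and shut, and the axes are right-handed (so a half turn about y gives the same grasp; the last joint's range is limited). The gripper opens to 85 mm and grips with 20 to 120 N. Pads are 22 mm wide; open, the fingers measure 114 mm over their backs; the gripper's body (76 mm by 85 mm) begins 54 mm behind the grasp point. The pads swing forward as they close: fully open they stand 13 mm farther back than shut.
Start: joints at [-80.993, 17.183, 87.147, -0, 75.671, -3.816], TCP at [122.059, -536.275, 231.281] pointing down, gripper open.
Joint ranges: [-173.82, 173.82], [-45.26, 126.66], [13.44, 144.39], [-59.66, 239.66], [0, 175.72], [-146.38, 146.38]. Speed limits (degrees/s): [127.2, 127.2, 147.25, 180, 180, 180].

## Interface

Orientations are given as a 3x3 rotation matrix whose columns are the frame's x, y, z axes.
In Python, from station import manip, eyes gives the robot as it stands.
- The arm moves only by the shell command python3 -m crank 'ROWS' [FORCE]. ROWS is a JSON object of lists of equal length, an entry for each row: "translation": the shift along the tool's x, y, z in m, a list of three; "rotation": the turn, a rotation vector about the tool's x, y, z in rad, a list of three; "jaw": the finger opening in m, from 0 to 0.0854. A call has 1 to 20 rows; each row is the pose to reach, as a shift and turn from the pose measured when the call began, along the tool's axes at that moment; what a row does not reach only later rows make up. A row lasts 1/10 s, in which the tool goes at most 50 mm and 8.59 degrees, less where a joint would pass 70% of its speed; a pose out of reach is approached as far as the arm can. A call with a gripper value outside its range is refused whole. The fingers move at their own pace and stop on an object; FORCE is the grip in N (left out, the last holds). Time passes only in rows, so rows that repeat a pose let the fingers close. It gives the time, the measured TCP pose, the force and the opening at its end, in the units of the state.
- manip.sense(): the state, without advancing time (a new reading comes with each control period).
- eyes.camera(name): name is "side" or "top"; returns (picture, depth): 420x560x3 uint8, red, green, blue; 420x560 float32, mm along the optical axis (not along the pixel's ray), 0 where there is no reading.
- eyes.calibration(name): a dict with "camera_matrix" (3x3 intrinsics, pixels), "view" (4x4, takes a point from world to camera coordinates). Camera axes: x right, y down, z forward; pixel columns grow to the right and rows downward; lengths in mm; the calibration is good to about 2 mm. A picture is of the moment at which its call begins. calibration takes no time and is no camera call.
- manip.sign_off(): hands the job in, once; it reports no verdict.
The state is a dict: "clock": time; "q": joint angles; "joint_vel": joint speeds; "joint_torque": joint torques, N m; "eef_pos": TCP position; "tool_rot": TCP orientation; "force": force on the tool from outside, world axes, zero at the start; "wrist_torque": the same for the moment, N m; "opening": opening from 0.0 (shut) to 1.0 (fully open).
Only numpy, scipy, OpenCV 4.12 (cv2) and the standard library are available. Lean on these libraries where they do the work, as an engineer would, in place of code of your own. Each camera call takes 0.05 s, during which the arm holds its last target.

## Task

Take the copper pipe from the wooden rest and press it from above into both spring clips of the plywood jig until it has snapped fully down in the two, with its end still clear of the red length stop. Then slide it along in the clips until its end just bears on the red stop, and let go. Work gently: the stop is only lightly clamped to a set length and must not be pushed out of its setting, the clips must not be hammered, and the things around are to stay where they are.

Things in the scene. Friction and masses are not known exactly. Their poses are not given: they have to be found in the camera images.
- pipe_mid (a point): Centre of the loose copper pipe: on its axis, at mid-length. 22 mm diameter, 220 mm long, 0.15 to 0.26 kg, both ends alike. Its y axis runs along the pipe. At first it lies level in the two V notches of the wooden rest, axis 50 mm above the bench; 100 mm of its middle is free to grasp.
- pipe_rest: Fixed wooden rest, base 70 x 150 x 12 mm, two V-notched uprights 14 mm thick at y = -58 and +58 mm, tops 55 mm high. Origin: centre of the underside, on the bench; y runs along the pipe that lies in it, z up.
- clip_board: Fixed jig: plywood base 90 x 330 x 12 mm, origin at the centre of its underside, y the long way, z up. Two clips on it at y = -65 and +65 mm. At its +y end a red stop on a slide; its face (26 x 30 mm, centred on the pipe line, facing -y) stands 108 to 130 mm in +y of the origin, elsewhere each time and not reported: see it or feel for it. It gives way at about 20 N.
- seat (a point): Half-way between the clips, on the line on which the axis of a fully snapped-in pipe runs, 55 mm above the bench; axes as the jig's. Between the clips 116 mm of this line are free to reach in, with 43 mm of room below the line. Sliding the snapped-in pipe along takes 2 to 8 N; some 5 N more tells that the stop is met.
- clip_a (a point): Centre of the steel C clip at the -y end (a seated pipe's axis passes here), 14 mm wide, mouth up. Its flared lips end 14 mm above this point, 30 mm apart, and narrow to a 17 mm throat that springs open over the pipe. The pipe meets the lips with its axis some 14 mm above this point. 10 to 20 N downwards in all snap it into both clips; then it is solid. More than 50 N is hammering.
- clip_b (a point): Centre of the other, equal C clip, at the +y end, next to the red stop.
- mug: Grey-blue mug standing behind the work, 85 x 115 x 88 mm, loose; origin at the centre of its underside. A bystander.
- flux_tin: Round blue tin standing behind the work, 77 mm across, 39 mm high, loose; origin at the centre of its underside. A bystander.
- tape_measure: Yellow tape measure lying in front of the work, 68 x 72 x 34 mm, loose; origin at the centre of its underside. A bystander.

How it is judged:
By the outcome, as a careful person would: the job done as asked, in the order asked, and still so for the second after the job is handed in, with the robot touching nothing.
It also fails if it takes over 51 s, if anything falls off the work surface, if the arm or the gripper's body presses on something with over 40 N, if the wrist force passes 120 N, or if a joint passes its speed limit or range.

## Working session

There is one attempt and no reset: what is moved stays moved. The work goes in short steps, Python scripts to look and compute and a shell command to move; the robot and the scene stay as the last step left them, time stands still between calls to the robot, and variables do not carry over. Pictures are saved under pics/ and viewed, and the job is handed in when it is done.

```bash
ls; mkdir -p pics; python3 - <<'E'
from station import manip, eyes
import cv2, numpy as np
print(manip.sense())
for n in("side","top"):
    p,d=eyes.camera(n); cv2.imwrite(f"pics/{n}0.png",p[:,:,::-1]); np.savez(f"pics/{n}0.npz",p=p,d=d)
    print(n,eyes.calibration(n), d.min(), d.max())
E
```

```text
pics
{'clock': 0.0, 'q': array([-8.09917076e+01,  1.72163596e+01,  8.71806077e+01, -1.17515064e-03,
        7.56702199e+01, -3.81666789e+00]), 'joint_vel': array([ 0.07834714,  0.03301717,  0.10138182,  0.04659305, -0.0419267 ,
       -0.02257583]), 'joint_torque': array([-6.11997689e-05, -5.43500197e+01, -3.61792946e+01, -6.78702509e-05,
        3.98212564e-03,  3.66380675e-05]), 'eef_pos': array([ 122.033598  , -536.0496254 ,  230.71204465]), 'tool_rot': array([[ 2.21978132e-01, -2.03235676e-04,  9.75051623e-01],
       [-9.75050941e-01,  1.15506308e-03,  2.21978217e-01],
       [-1.17136003e-03, -9.99999312e-01,  5.82336081e-05]]), 'force': array([-0.12079062, -0.01088778, -0.4713013 ]), 'wrist_torque': array([-0.02376121, -0.00470714,  0.02007319]), 'opening': 0.996945930596444}
side {'camera_matrix': array([[439.09597513,   0.        , 278.61258411],
       [  0.        , 439.09597513, 202.43318204],
       [  0.        ,   0.        ,   1.        ]]), 'view': array([[ 8.81416306e-01, -4.71816296e-01, -2.22413750e-02,
        -5.18017238e+02],
       [-3.13641547e-01, -5.49417193e-01, -7.74448015e-01,
         2.35630829e+02],
       [ 3.53177400e-01,  6.89586928e-01, -6.32246466e-01,
         7.67822055e+02],
       [ 0.00000000e+00,  0.00000000e+00,  0.00000000e+00,
         1.00000000e+00]])} 0.0 1864.0109
top {'camera_matrix': array([[497.78980226,   0.        , 268.26203191],
       [  0.        , 497.78980226, 213.60269381],
       [  0.        ,   0.        ,   1.        ]]), 'view': array([[ 2.70748010e-02, -9.99395915e-01, -2.17890045e-02,
        -1.25796284e+01],
       [-9.97341350e-01, -2.55310887e-02, -6.82524413e-02,
         5.63732049e+02],
       [ 6.76549140e-02,  2.35789964e-02, -9.97430120e-01,
         1.17553467e+03],
       [ 0.00000000e+00,  0.00000000e+00,  0.00000000e+00,
         1.00000000e+00]])} 0.0 2105.7544
```

View pics/top0.png

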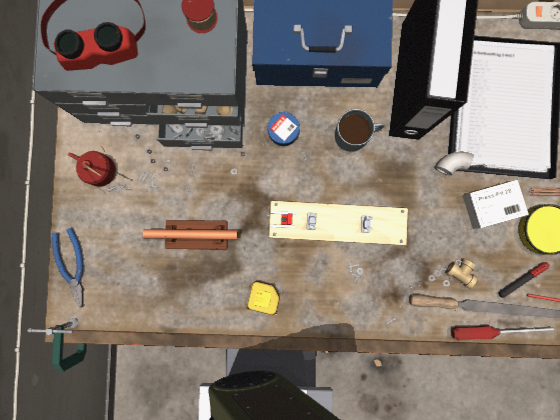

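View pics/side0.png

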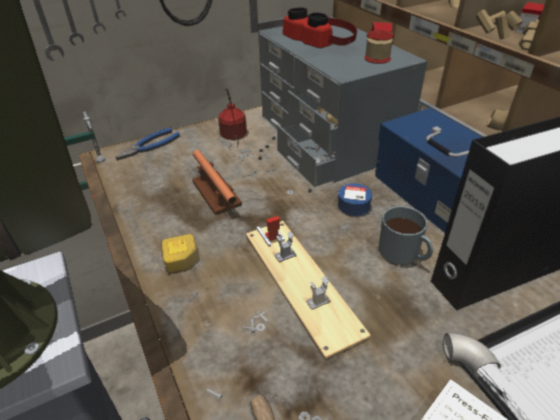

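Top view: the pipe runs from (143,234) to (240,234). The board spans (269,203)–(408,245), with the red stop near (287,219) and the clips near (312,221) and (367,224). The side view shows the same layout. Next I'll measure these.

```bash
cat > h.py <<'E'
import numpy as np, cv2
from station import eyes
def ray(n,uv,z):
    c=eyes.calibration(n);K=c["camera_matrix"];V=c["view"];R=V[:3,:3];t=V[:3,3]
    uv=np.atleast_2d(np.asarray(uv,float))
    d=(R.T@np.linalg.inv(K)@np.c_[uv,np.ones(len(uv))].T).T; o=-R.T@t
    return o+d*((z-o[2])/d[:,2])[:,None]
def proj(n,P):
    c=eyes.calibration(n);V=c["view"];q=np.atleast_2d(P)@V[:3,:3].T+V[:3,3];q=q@c["camera_matrix"].T
    return q[:,:2]/q[:,2:]
def cloud(n,d):
    c=eyes.calibration(n);K=c["camera_matrix"];V=c["view"]
    v,u=np.mgrid[:d.shape[0],:d.shape[1]]
    C=np.stack([(u-K[0,2])/K[0,0]*d,(v-K[1,2])/K[1,1]*d,d],-1)
    return (C-V[:3,3])@V[:3,:3]
def big(m):
    n,l,s,c=cv2.connectedComponentsWithStats(m.astype(np.uint8)); i=1+np.argmax(s[1:,4]); return l==i
E
python3 - <<'E'
from h import *
T=np.load('pics/top0.npz');S=np.load('pics/side0.npz')
def hsv(p): return cv2.cvtColor(p,cv2.COLOR_RGB2HSV).astype(int)
h=hsv(T['p'])
print('px pipe',h[234,160],'board',h[237,340],'stop',h[220,288],'clip',h[222,312], 'rest',h[246,195])
H,Sa,V=h[...,0],h[...,1],h[...,2]
C=cloud('top',T['d'])
win=np.zeros(H.shape,bool)
w=win.copy();w[215:255,130:250]=1
pm=big(w&(H<14)&(Sa>100)&(V>150))
r=cv2.minAreaRect(np.argwhere(pm)[:,::-1].astype(np.float32));print('pipe',r,pm.sum())
b=cv2.boxPoints(r);print(ray('top',b,55)); print('med z',np.median(C[pm],0))
w=win.copy();w[190:255,255:420]=1
bm=big(w&(H>14)&(H<32)&(Sa>40)&(V>150)); bm=cv2.morphologyEx(bm.astype(np.uint8),cv2.MORPH_CLOSE,np.ones((9,9)))
r=cv2.minAreaRect(np.argwhere(bm)[:,::-1].astype(np.float32));print('board',r)
b=ray('top',cv2.boxPoints(r),12);print(b,b.mean(0),[np.linalg.norm(b[i]-b[i-1]) for i in range(4)]); print('z',np.median(C[bm>0],0))
rm=big(w&((H<8)|(H>172))&(Sa>150)); ys,xs=np.where(rm);print('stop px',xs.min(),xs.max(),ys.min(),ys.max());print(np.percentile(C[rm],[5,50,95],axis=0))
h2=[cv2.resize(T['p'][185:265,120:420][:,:,::-1],None,fx=2.6,fy=2.6,interpolation=cv2.INTER_CUBIC)]
cv2.imwrite('pics/ztop.png',h2[0])
cv2.imwrite('pics/zside.png',cv2.resize(S['p'][140:360,160:390][:,:,::-1],None,fx=2.7,fy=2.7,interpolation=cv2.INTER_CUBIC))
E
```

```text
px pipe [ 12 127 247] board [ 27  48 249] stop [  1 188 247] clip [120   8 227] rest [  9 145 134]
pipe ((189.50326538085938, 233.7603302001953), (93.1008529663086, 8.355380058288574), 0.784824550151825) 716
[[498.55579112 292.35533571  55.        ]
 [518.04180845 292.95153276  55.        ]
 [520.79663047  75.150109    55.        ]
 [501.39032414  74.80498737  55.        ]]
med z [508.83584063 181.69028869  58.97346462]
board ((343.5, 222.0), (64.0, 151.0), 90.0)
[[ 6.21617229e+02  4.62654622e+00  1.20000000e+01]
 [ 6.30539183e+02 -3.58687291e+02  1.20000000e+01]
 [ 4.77006625e+02 -3.59692182e+02  1.20000000e+01]
 [ 4.67150950e+02  4.36318204e-01  1.20000000e+01]] [ 549.0784966  -178.32915211   12.        ] [np.float64(154.52310291551777), np.float64(363.4233695110518), np.float64(153.53584723308452), np.float64(360.2633355821121)]
z [ 551.08597094 -170.9437932    11.038425  ]
stop px 281 291 214 224
[[538.15000533 -51.43140202  19.22414538]
 [547.18320352 -42.75429628  66.80109196]
 [561.20117573 -29.51241752  75.02604724]]
```

View pics/ztop.png

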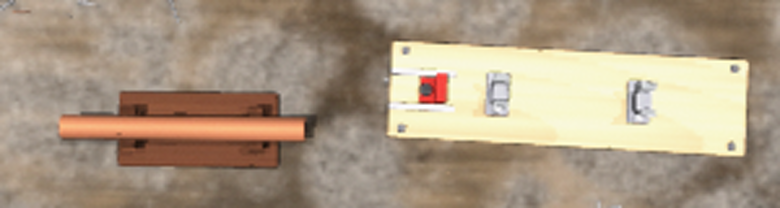

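View pics/zside.png

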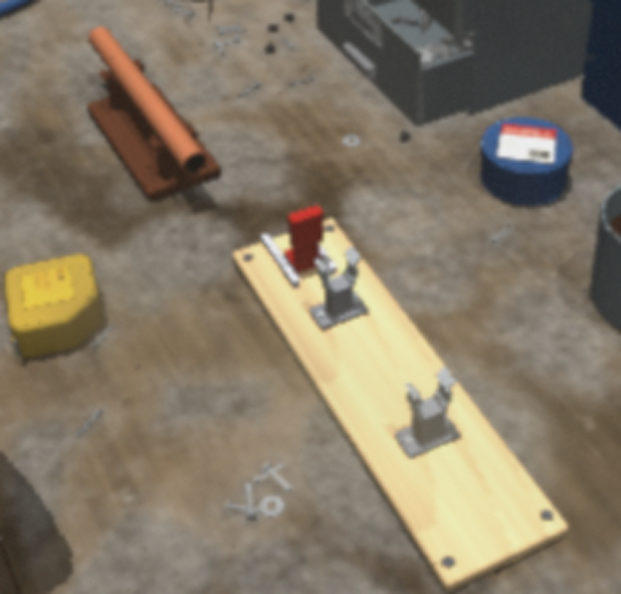

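```bash
python3 - <<'E'
from h import *
T=np.load('pics/top0.npz');S=np.load('pics/side0.npz')
for n,D in(('top',T),('side',S)):
    C=cloud(n,D['d']);h=cv2.cvtColor(D['p'],cv2.COLOR_RGB2HSV).astype(int);H,Sa,V=h[...,0],h[...,1],h[...,2]
    X,Y,Z=C[...,0],C[...,1],C[...,2]
    reg=(X>460)&(X<640)&(Y>-370)&(Y<10)
    bm=big(reg&(abs(Z-11)<5)&(V>140)&(H>14)&(H<32)&(Sa>35))
    bm=cv2.morphologyEx(bm.astype(np.uint8),cv2.MORPH_OPEN,np.ones((3,3)))
    pts=np.argwhere(bm)[:,::-1].astype(np.float64)
    P=ray(n,pts,12)[:,:2].astype(np.float32)
    r=cv2.minAreaRect(P);print(n,'board',r, bm.sum())
    # clips & stop: points high above board
    for nm,m in(('clips',reg&(Z>35)&(Z<85)&(Sa<60)),('stop',reg&(Z>20)&(Sa>150)&((H<8)|(H>172)))):
        k,l,s,c=cv2.connectedComponentsWithStats(m.astype(np.uint8))
        for i in range(1,k):
            if s[i,4]>8: q=C[l==i];print(nm,s[i,4],c[i].round(1),q.mean(0).round(1),np.percentile(q,[3,97],axis=0).round(1).tolist())
    reg=(X>470)&(X<550)&(Y>40)&(Y<320)
    pm=big(reg&(Z>35)&(Z<75)&(H<15)&(Sa>100)&(V>110)); q=C[pm]
    print('pipe',pm.sum(),q.mean(0).round(1),np.percentile(q,[1,99],axis=0).round(1).tolist())
    vx=cv2.fitLine(q[:,:2].astype(np.float32),cv2.DIST_HUBER,0,.01,.01).ravel();print('line',vx,np.degrees(np.arctan2(-vx[0]*np.sign(vx[1]),abs(vx[1]))))
E
```

```text
top board ((547.6441040039062, -165.435302734375), (328.81573486328125, 89.840576171875), 88.28946685791016) 3016
clips 87 [312.  219.6] [ 550.1 -100.4   54.8] [[534.6, -106.5, 40.8], [564.4, -94.0, 71.9]]
clips 98 [368.  222.6] [ 546.5 -230.    54.8] [[531.1, -237.1, 38.0], [561.0, -223.5, 71.6]]
stop 80 [287.4 219.3] [546.4 -42.6 109.8] [[483.0, -51.4, 21.4], [561.3, -25.9, 1210.7]]
pipe 809 [509.7 183.1  58.7] [[499.4, 75.1, 51.4], [520.8, 290.3, 65.2]]
line [ 1.2198579e-02 -9.9992561e-01  5.0985324e+02  1.8503232e+02] 0.69894433
side board ((546.9054565429688, -164.7577667236328), (330.34783935546875, 90.10665130615234), 88.25562286376953) 5155
clips 161 [285.6 242.2] [ 550.6 -100.8   52.3] [[535.5, -106.3, 36.7], [563.1, -92.8, 70.2]]
clips 201 [319.5 288.1] [ 546.8 -230.6   52.8] [[531.5, -236.0, 36.2], [559.7, -222.4, 69.9]]
stop 200 [272.6 226.6] [549.4 -47.8  51.9] [[540.0, -51.8, 22.5], [561.6, -39.7, 71.9]]
pipe 493 [508.  175.6  59.1] [[498.5, 76.1, 49.6], [522.9, 292.8, 63.4]]
line [ 1.6819833e-02 -9.9985856e-01  5.0712656e+02  1.7585039e+02] 0.9637507
```

```bash
cat >> h.py <<'E'
from station import manip
from scipy.spatial.transform import Rotation as Ro
def plan(p,yaw):
    s=manip.sense();R=s['tool_rot'];c,sn=np.cos(np.radians(yaw)),np.sin(np.radians(yaw))
    G=np.array([[c,0,-sn],[sn,0,c],[0,-1,0]])
    print('t=%.2f'%s['clock'],'pos',s['eef_pos'].round(1),'yaw %.2f'%np.degrees(np.arctan2(R[1,0],R[0,0])),'F',s['force'].round(1),'M',s['wrist_torque'].round(2),'open',round(s['opening'],3))
    print('tool shift m',(R.T@(np.array(p)-s['eef_pos'])/1000).round(4),'rotvec',Ro.from_matrix(R.T@G).as_rotvec().round(4))
E
python3 - <<'E'
from h import *
plan([509.7,192.3,150],0.8)
plan([509.7,192.3,230],0.8)
E
```

```text
t=0.10 pos [ 122.  -536.1  230.8] yaw -77.18 F [ 0.2 -0.4 -0.5] M [-0.04  0.03 -0.  ] open 1.0
tool shift m [-0.6241  0.0815  0.5396] rotvec [-8.0000e-04 -1.3609e+00 -9.0000e-04]
t=0.10 pos [ 122.  -536.1  230.8] yaw -77.18 F [ 0.2 -0.4 -0.5] M [-0.04  0.03 -0.  ] open 1.0
tool shift m [-0.6242  0.0015  0.5397] rotvec [-8.0000e-04 -1.3609e+00 -9.0000e-04]
```

```bash
python3 -m crank '{"translation":[[-0.6242,0.0015,0.5397],[-0.6242,0.0015,0.5397],[-0.6242,0.0015,0.5397],[-0.6242,0.0015,0.5397],[-0.6242,0.0015,0.5397],[-0.6242,0.0015,0.5397],[-0.6242,0.0015,0.5397],[-0.6242,0.0015,0.5397],[-0.6242,0.0015,0.5397],[-0.6242,0.0015,0.5397],[-0.6242,0.0015,0.5397],[-0.6242,0.0015,0.5397],[-0.6242,0.0015,0.5397],[-0.6242,0.0015,0.5397],[-0.6242,0.0015,0.5397],[-0.6242,0.0015,0.5397],[-0.6242,0.0015,0.5397],[-0.6242,0.0015,0.5397],[-0.6242,0.0015,0.5397],[-0.6242,0.0015,0.5397]],"rotation":[[0,-1.361,0],[0,-1.361,0],[0,-1.361,0],[0,-1.361,0],[0,-1.361,0],[0,-1.361,0],[0,-1.361,0],[0,-1.361,0],[0,-1.361,0],[0,-1.361,0],[0,-1.361,0],[0,-1.361,0],[0,-1.361,0],[0,-1.361,0],[0,-1.361,0],[0,-1.361,0],[0,-1.361,0],[0,-1.361,0],[0,-1.361,0],[0,-1.361,0]],"jaw":[0.0854,0.0854,0.0854,0.0854,0.0854,0.0854,0.0854,0.0854,0.0854,0.0854,0.0854,0.0854,0.0854,0.0854,0.0854,0.0854,0.0854,0.0854,0.0854,0.0854]}' 30
python3 - <<'E'
from h import *
plan([509.7,192.3,100],0.8)
E
```

```text
clock: 2.1
eef_pos: [509.5, 191.6, 229.9]
tool_rot: [[1.0, -0.0, -0.013], [0.013, 0.001, 1.0], [-0.0, -1.0, 0.001]]
force: [0.2, 0.4, 0.1]
opening: 1.002
t=2.10 pos [509.5 191.6 229.9] yaw 0.76 F [0.2 0.4 0.1] M [-0.04 -0.06  0.  ] open 1.002
tool shift m [0.0003 0.1299 0.0006] rotvec [-0.0009 -0.0006 -0.0004]
```

```bash
python3 -m crank '{"translation":[[0,0.045,0],[0,0.09,0],[0.0003,0.13,0.0006],[0.0003,0.13,0.0006]],"rotation":[[0,0,0],[0,0,0],[0,0,0],[0,0,0]],"jaw":[0.0854,0.0854,0.06,0.06]}' 
python3 - <<'E'
from h import *
plan([509.7,192.3,31],0.8)
for n in("side","top"):
    p,d=eyes.camera(n); np.savez(f"pics/{n}1.npz",p=p,d=d)
    c=p[120:300,150:350] if n=="side" else p[150:300,110:310]
    cv2.imwrite(f"pics/{n}1.png",cv2.resize(c[:,:,::-1],None,fx=3,fy=3,interpolation=cv2.INTER_CUBIC))
E
```

```text
clock: 2.5
eef_pos: [507.2, 190.7, 95.8]
tool_rot: [[1.0, -0.008, -0.012], [0.012, -0.002, 1.0], [-0.008, -1.0, -0.001]]
force: [-0.7, 0.2, -0.0]
opening: 0.706
t=2.50 pos [507.2 190.7  95.8] yaw 0.69 F [-0.7  0.2 -0. ] M [ 0.02 -0.01 -0.02] open 0.706
tool shift m [0.0031 0.0647 0.0017] rotvec [ 0.0014 -0.0018 -0.0082]
```

View pics/side1.png

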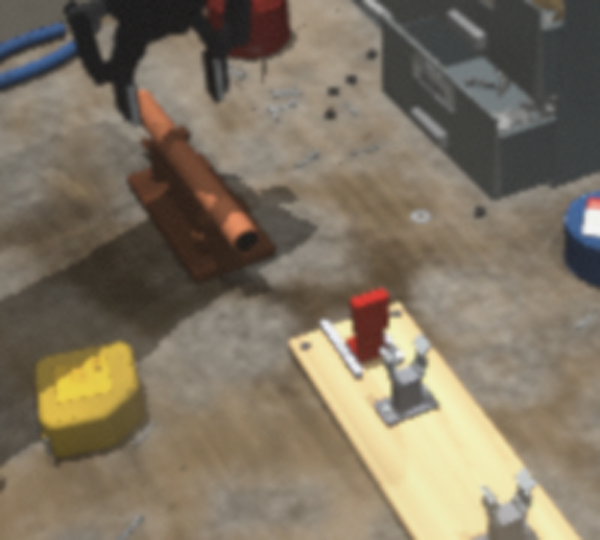

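View pics/top1.png

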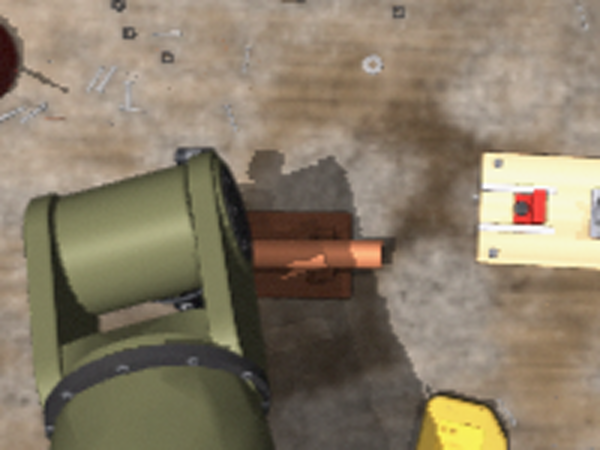

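The side view shows the two fingers straddling the pipe, at (130,100) and (215,85) in the zoom. The top view of the gripper is blocked by the arm. I'll go down and settle before closing.

```bash
python3 -m crank '{"translation":[[0.003,0.02,0.0017],[0.003,0.04,0.0017],[0.0031,0.055,0.0017],[0.0031,0.0647,0.0017],[0.0031,0.0647,0.0017],[0.0031,0.0647,0.0017],[0.0031,0.0647,0.0017]],"rotation":[[0,0,-0.008],[0,0,-0.008],[0,0,-0.008],[0,0,-0.008],[0,0,-0.008],[0,0,-0.008],[0,0,-0.008]],"jaw":[0.06,0.06,0.06,0.06,0.05,0.04,0.04]}' 
python3 - <<'E'
from h import *
plan([509.7,192.3,31],0.8)
E
```

```text
clock: 3.3
eef_pos: [513.6, 193.7, 37.6]
tool_rot: [[1.0, 0.009, -0.012], [0.012, 0.001, 1.0], [0.009, -1.0, 0.001]]
force: [0.3, 0.3, 0.7]
opening: 0.467
t=3.30 pos [513.6 193.7  37.6] yaw 0.72 F [0.3 0.3 0.7] M [-0.02  0.04 -0.  ] open 0.467
tool shift m [-0.004   0.0065 -0.0014] rotvec [-0.0013 -0.0015  0.0094]
```

```bash
python3 -m crank '{"translation":[[-0.004,0.0065,-0.0014],[-0.004,0.0065,-0.0014],[-0.004,0.0065,-0.0014],[-0.004,0.0065,-0.0014]],"rotation":[[0,0,0.0094],[0,0,0.0094],[0,0,0.0094],[0,0,0.0094]],"jaw":[0.04,0.04,0.04,0.04]}' 
python3 - <<'E'
from h import *
plan([509.7,192.3,31],0.8)
E
```

```text
clock: 3.7
eef_pos: [509.8, 192.3, 31.1]
tool_rot: [[1.0, 0.0, -0.013], [0.013, 0.001, 1.0], [0.0, -1.0, 0.001]]
force: [-0.1, -0.5, -0.1]
opening: 0.468
t=3.70 pos [509.8 192.3  31.1] yaw 0.72 F [-0.1 -0.5 -0.1] M [ 0.   -0.06 -0.04] open 0.468
tool shift m [-0.0001  0.0001 -0.    ] rotvec [-0.0014 -0.0014  0.0001]
```

Now I'll close slowly at low force and read the lateral force.

```bash
python3 -m crank '{"translation":[[0,0,0],[0,0,0],[0,0,0],[0,0,0],[0,0,0],[0,0,0]],"rotation":[[0,0,0],[0,0,0],[0,0,0],[0,0,0],[0,0,0],[0,0,0]],"jaw":[0.032,0.028,0.024,0.02,0.018,0.018]}' 20
python3 - <<'E'
from h import *
plan([509.7,192.3,31],0.8)
E
```

```text
clock: 4.3
eef_pos: [510.1, 192.4, 31.3]
tool_rot: [[1.0, 0.001, -0.012], [0.012, 0.002, 1.0], [0.001, -1.0, 0.002]]
force: [4.3, 1.5, 0.3]
opening: 0.249
t=4.30 pos [510.1 192.4  31.3] yaw 0.71 F [4.3 1.5 0.3] M [ 0.05 -0.63  0.09] open 0.249
tool shift m [-0.0004  0.0003 -0.0001] rotvec [-0.0016 -0.0015  0.0011]
```

```bash
python3 -m crank '{"translation":[[0,0,0],[0,0,0],[0,-0.005,0],[0,-0.015,0],[0,-0.035,0],[0,-0.06,0],[0,-0.09,0],[0,-0.11,0],[0,-0.12,0],[0,-0.12,0],[0,-0.12,0],[0,-0.12,0]],"rotation":[[0,0,0],[0,0,0],[0,0,0],[0,0,0],[0,0,0],[0,0,0],[0,0,0],[0,0,0],[0,0,0],[0,0,0],[0,0,0],[0,0,0]],"jaw":[0.018,0.018,0.018,0.018,0.018,0.018,0.018,0.018,0.018,0.018,0.018,0.018]}' 80
python3 - <<'E'
from h import *
# seat est: board (547.3,-165.1), yaw -1.7
plan([547.3,-165.1,155],-1.7)
E
```

```text
clock: 5.5
eef_pos: [509.5, 192.0, 150.1]
tool_rot: [[1.0, -0.001, -0.012], [0.012, 0.001, 1.0], [-0.001, -1.0, 0.001]]
force: [-0.3, 0.2, -1.4]
opening: 0.23
t=5.50 pos [509.5 192.  150.1] yaw 0.71 F [-0.3  0.2 -1.4] M [ 0.06 -0.02 -0.01] open 0.23
tool shift m [ 0.0333 -0.0053 -0.3576] rotvec [-0.001   0.0421 -0.001 ]
```

```bash
python3 -m crank '{"translation":[[0.002,-0.001,-0.02],[0.006,-0.002,-0.06],[0.01,-0.003,-0.105],[0.014,-0.004,-0.15],[0.019,-0.005,-0.2],[0.023,-0.005,-0.25],[0.028,-0.005,-0.295],[0.031,-0.005,-0.335],[0.0333,-0.0053,-0.352],[0.0333,-0.0053,-0.3576],[0.0333,-0.0053,-0.3576],[0.0333,-0.0053,-0.3576],[0.0333,-0.0053,-0.3576]],"rotation":[[0,0.004,0],[0,0.008,0],[0,0.012,0],[0,0.016,0],[0,0.02,0],[0,0.025,0],[0,0.03,0],[0,0.035,0],[0,0.042,0],[0,0.042,0],[0,0.042,0],[0,0.042,0],[0,0.042,0]],"jaw":[0.018,0.018,0.018,0.018,0.018,0.018,0.018,0.018,0.018,0.018,0.018,0.018,0.018]}' 
python3 - <<'E'
from h import *
for n in("side","top"):
    p,d=eyes.camera(n); np.savez(f"pics/{n}2.npz",p=p,d=d)
    c=p[100:340,180:400] if n=="side" else p[150:300,220:440]
    cv2.imwrite(f"pics/{n}2.png",cv2.resize(c[:,:,::-1],None,fx=2.5 if n=="side" else 3,fy=2.5 if n=="side" else 3,interpolation=cv2.INTER_CUBIC))
plan([547.3,-165.1,155],-1.7)
E
```

```text
clock: 6.8
eef_pos: [547.4, -163.8, 155.0]
tool_rot: [[1.0, -0.001, 0.028], [-0.028, 0.001, 1.0], [-0.001, -1.0, 0.001]]
force: [-0.1, 0.4, -1.1]
opening: 0.23
t=6.90 pos [ 547.4 -164.2  155.1] yaw -1.62 F [-0.7  0.1 -2.5] M [-0.01  0.01 -0.02] open 0.231
tool shift m [-0.0001  0.0001 -0.0009] rotvec [-0.001   0.0015 -0.0009]
```

View pics/side2.png

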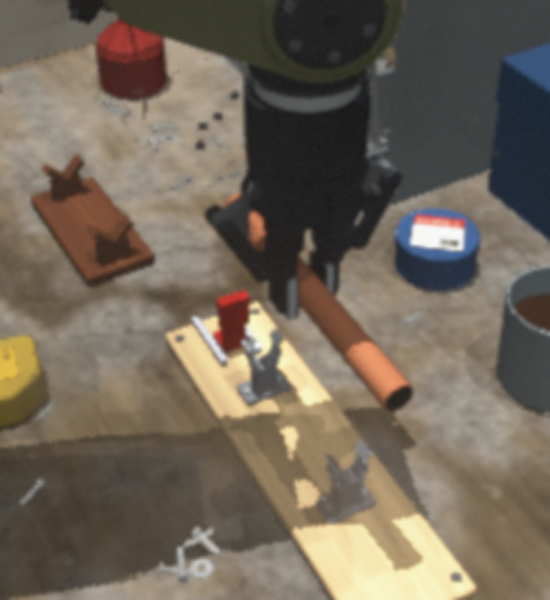

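View pics/top2.png

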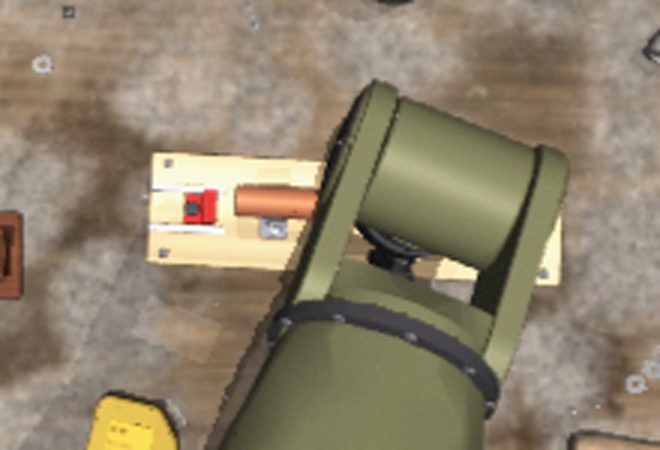

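The pipe is held level above the jig. In the top zoom its +y end is at (235,200), right of the red stop at (200,207). In the side view the -y end is at (398,395). I'll measure the held pipe.

```bash
python3 - <<'E'
from h import *
for n in("side","top"):
    D=np.load(f"pics/{n}2.npz");p,d=D['p'],D['d']
    h=cv2.cvtColor(p,cv2.COLOR_RGB2HSV).astype(int);H,Sa,V=h[...,0],h[...,1],h[...,2]
    C=cloud(n,d);X,Y,Z=[C[...,i] for i in range(3)]
    m=(X>515)&(X<580)&(Y>-320)&(Y<-20)&(Z>145)&(Z<210)&(H<16)&(Sa>90)
    k,l,s,c=cv2.connectedComponentsWithStats(m.astype(np.uint8))
    for i in range(1,k):
        if s[i,4]<15: continue
        q=C[l==i]; print(n,s[i,4],c[i].round(1),q.mean(0).round(1),np.percentile(q,[1,99],axis=0).round(1).tolist())
        # silhouette edges: per-slice cast at axis height 174
        uv=np.argwhere(l==i)[:,::-1]; W=ray(n,uv,174)
        r=cv2.minAreaRect(W[:,:2].astype(np.float32)); print('  rect@174',np.round(cv2.boxPoints(r),1).tolist(),np.round(r[1],1))
        if s[i,4]>60:
            # circle fit of radius 11, linear axis x=a+b*y, z=c+e*y
            from scipy.optimize import least_squares
            y0=q[:,1]-q[:,1].mean()
            f=lambda v:np.hypot(q[:,0]-v[0]-v[1]*y0,q[:,2]-v[2]-v[3]*y0)-11
            s_=least_squares(f,[547,0.03,172,0],loss='soft_l1');v=s_.x;print('  axis at y=%.1f: x=%.1f slope %.3f z=%.1f slope %.3f'%(q[:,1].mean(),*v),'rms',np.sqrt((s_.fun**2).mean()).round(2), ' extrap to y=-165: x %.1f z %.1f'%(v[0]+v[1]*(-165-q[:,1].mean()),v[2]+v[3]*(-165-q[:,1].mean())))
E
```

```text
side 79 [282.2 192.3] [ 543.  -105.4  182.1] [[537.7, -121.4, 174.0], [551.1, -87.6, 185.8]]
  rect@174 [[533.7000122070312, -110.30000305175781], [543.0, -115.4000015258789], [564.2000122070312, -76.9000015258789], [554.9000244140625, -71.80000305175781]] [44.  10.6]
  axis at y=-105.4: x=549.1 slope 0.060 z=174.3 slope -0.017 rms 0.82  extrap to y=-165: x 545.5 z 175.2
side 795 [319.3 234.8] [ 542.1 -227.6  181.8] [[533.4, -281.4, 172.6], [555.5, -156.2, 186.2]]
  rect@174 [[531.0999755859375, -283.8999938964844], [556.4000244140625, -285.0], [562.4000244140625, -139.6999969482422], [537.0999755859375, -138.6999969482422]] [145.4  25.4]
  axis at y=-227.6: x=545.7 slope 0.025 z=173.7 slope 0.003 rms 0.82  extrap to y=-165: x 547.3 z 173.9
top 284 [311.7 216.9] [548.2 -91.6 182.3] [[538.2, -119.4, 173.9], [559.1, -63.4, 188.1]]
  rect@174 [[537.4000244140625, -63.79999923706055], [538.9000244140625, -122.0999984741211], [559.7999877929688, -121.5999984741211], [558.2999877929688, -63.29999923706055]] [20.9 58.3]
  axis at y=-91.6: x=548.7 slope 0.027 z=173.7 slope -0.010 rms 1.74  extrap to y=-165: x 546.7 z 174.4
```

The held pipe is level, its axis is 18.8 mm above the TCP at x≈547.2, and its end sits about 11 mm short of the stop face (y≈-51.5). Now I'll descend to just above the lips.

```bash
python3 -m crank '{"translation":[[0,0.015,0],[0,0.035,0],[0.0003,0.055,-0.0008],[0.0003,0.075,-0.0008],[0.0003,0.088,-0.0008],[0.0003,0.095,-0.0008],[0.0003,0.097,-0.0008],[0.0003,0.097,-0.0008],[0.0003,0.097,-0.0008]],"rotation":[[0,0,0],[0,0,0],[0,0,0],[0,0,0],[0,0,0],[0,0,0],[0,0,0],[0,0,0],[0,0,0]],"jaw":[0.018,0.018,0.018,0.018,0.018,0.018,0.018,0.018,0.018]}' 
python3 - <<'E'
from h import *
p,d=eyes.camera("side"); np.savez("pics/side3.npz",p=p,d=d)
cv2.imwrite("pics/side3.png",cv2.resize(p[180:340,210:380][:,:,::-1],None,fx=3.5,fy=3.5,interpolation=cv2.INTER_CUBIC))
plan([547.7,-165,50],-1.65)
E
```

```text
clock: 7.8
eef_pos: [548.0, -165.0, 58.9]
tool_rot: [[1.0, 0.0, 0.028], [-0.028, 0.001, 1.0], [0.0, -1.0, 0.001]]
force: [0.4, -0.3, -1.8]
opening: 0.229
t=7.85 pos [ 547.9 -165.    58.9] yaw -1.61 F [-0.   0.4 -1.5] M [-0.    0.03  0.02] open 0.231
tool shift m [-0.0002  0.0089 -0.    ] rotvec [-0.0005  0.0007  0.0002]
```

View pics/side3.png

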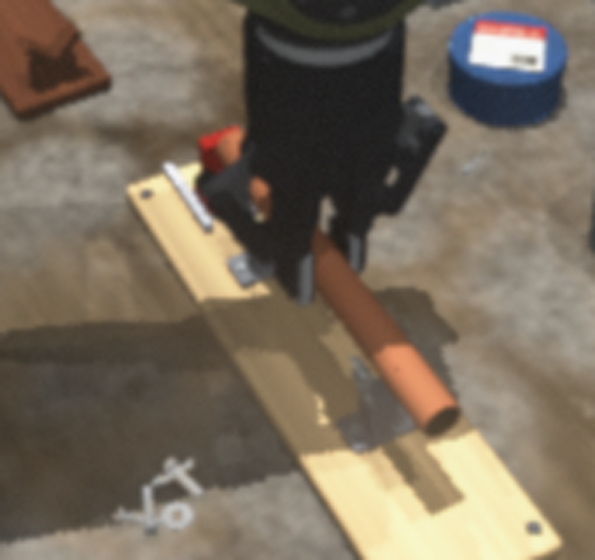

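The pipe lies over both clips: the near lip shows at (360,370) just below and left of the pipe, which is consistent with good alignment. Next is a slow press with force checks.

```bash
python3 -m crank '{"translation":[[-0.0002,0.003,0],[-0.0002,0.006,0],[-0.0002,0.008,0],[-0.0002,0.009,0],[-0.0002,0.01,0],[-0.0002,0.011,0],[-0.0002,0.011,0]],"rotation":[[0,0,0],[0,0,0],[0,0,0],[0,0,0],[0,0,0],[0,0,0],[0,0,0]],"jaw":[0.018,0.018,0.018,0.018,0.018,0.018,0.018]}' 
python3 - <<'E'
from h import *
plan([547.7,-165,50],-1.65)
E
```

```text
clock: 8.55
eef_pos: [548.9, -165.4, 49.6]
tool_rot: [[1.0, 0.004, 0.028], [-0.028, -0.001, 1.0], [0.004, -1.0, -0.001]]
force: [-1.4, 0.5, 13.9]
opening: 0.23
t=8.55 pos [ 548.9 -165.4   49.6] yaw -1.62 F [-1.4  0.5 13.9] M [ 0.09  0.19 -0.04] open 0.23
tool shift m [-0.0012 -0.0004  0.0004] rotvec [0.0006 0.0006 0.0037]
```

```bash
python3 -m crank '{"translation":[[-0.0005,0.0015,0],[-0.0005,0.0022,0],[-0.0005,0.0030,0],[-0.0005,0.0030,0]],"rotation":[[0,0,0],[0,0,0],[0,0,0],[0,0,0]],"jaw":[0.018,0.018,0.018,0.018]}' 
python3 - <<'E'
from h import *
plan([547.7,-165,50],-1.65)
E
```

```text
clock: 8.95
eef_pos: [549.2, -165.7, 48.0]
tool_rot: [[1.0, 0.006, 0.028], [-0.028, -0.002, 1.0], [0.006, -1.0, -0.001]]
force: [-2.4, 1.3, 12.3]
opening: 0.227
t=8.95 pos [ 549.2 -165.7   48. ] yaw -1.62 F [-2.4  1.3 12.3] M [ 0.21  0.36 -0.06] open 0.227
tool shift m [-0.0016 -0.002   0.0007] rotvec [0.0014 0.0004 0.0061]
```

```bash
python3 -m crank '{"translation":[[-0.001,0.0012,0.0005],[-0.001,0.0020,0.0005],[-0.001,0.0028,0.0005],[-0.001,0.0034,0.0005],[-0.001,0.0034,0.0005]],"rotation":[[0.001,0,0.004],[0.001,0,0.006],[0.001,0,0.006],[0.001,0,0.006],[0.001,0,0.006]],"jaw":[0.016,0.016,0.016,0.016,0.016]}' 100
python3 - <<'E'
from h import *
p,d=eyes.camera("side"); np.savez("pics/side4.npz",p=p,d=d)
cv2.imwrite("pics/side4.png",cv2.resize(p[180:340,210:380][:,:,::-1],None,fx=3.5,fy=3.5,interpolation=cv2.INTER_CUBIC))
plan([547.7,-165,36.2],-1.65)
E
```

```text
clock: 9.45
eef_pos: [549.1, -165.6, 45.9]
tool_rot: [[1.0, 0.002, 0.028], [-0.028, -0.001, 1.0], [0.003, -1.0, -0.001]]
force: [-1.9, -0.9, 11.5]
opening: 0.225
t=9.50 pos [ 549.  -165.7   45.9] yaw -1.64 F [-2.1 -0.7 10.7] M [-0.01  0.3  -0.01] open 0.226
tool shift m [-0.0014  0.0097  0.0006] rotvec [0.0013 0.0003 0.0025]
```

View pics/side4.png

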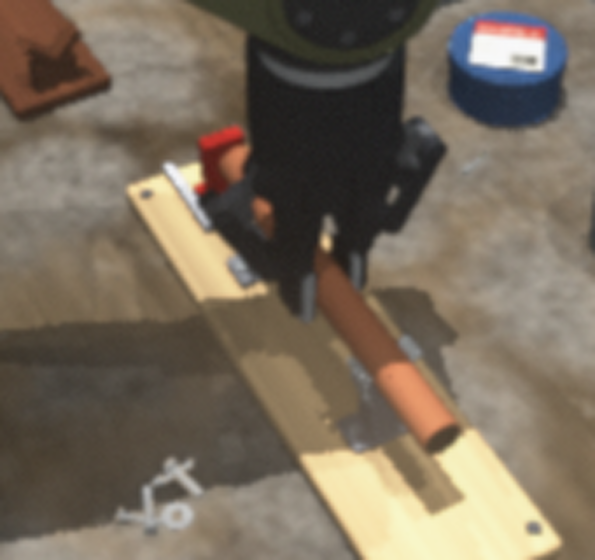

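The pipe now sits between the lips of clip_a, at (355,370) and (410,345). Force is about 11 N, so I'll keep pressing.

```bash
python3 -m crank '{"translation":[[-0.0008,0.0013,0.0003],[-0.0008,0.0020,0.0003],[-0.0008,0.0028,0.0003],[-0.0008,0.0036,0.0003],[-0.0008,0.0044,0.0003],[-0.0008,0.0044,0.0003]],"rotation":[[0.001,0,0.002],[0.001,0,0.002],[0.001,0,0.002],[0.001,0,0.002],[0.001,0,0.002],[0.001,0,0.002]],"jaw":[0.016,0.016,0.016,0.016,0.016,0.016]}' 100
python3 - <<'E'
from h import *
plan([547.7,-165,36.2],-1.65)
E
```

```text
clock: 10.1
eef_pos: [548.8, -165.6, 42.3]
tool_rot: [[1.0, 0.002, 0.029], [-0.029, -0.001, 1.0], [0.002, -1.0, -0.001]]
force: [-0.9, -1.0, 6.4]
opening: 0.225
t=10.10 pos [ 548.8 -165.6   42.3] yaw -1.64 F [-0.9 -1.   6.4] M [ 0.    0.19 -0.05] open 0.225
tool shift m [-0.0011  0.0061  0.0006] rotvec [0.001  0.0001 0.0021]
```

```bash
python3 -m crank '{"translation":[[-0.0004,0.0010,0],[-0.0004,0.0020,0],[-0.0004,0.0030,0],[-0.0004,0.0040,0],[-0.0004,0.0050,0],[-0.0004,0.0050,0]],"rotation":[[0.001,0,0.002],[0.001,0,0.002],[0.001,0,0.002],[0.001,0,0.002],[0.001,0,0.002],[0.001,0,0.002]],"jaw":[0.016,0.016,0.016,0.016,0.016,0.016]}' 100
python3 - <<'E'
from h import *
plan([547.7,-165,36.2],-1.65)
E
```

```text
clock: 10.7
eef_pos: [548.3, -165.6, 36.9]
tool_rot: [[1.0, -0.0, 0.029], [-0.029, 0.0, 1.0], [-0.0, -1.0, 0.0]]
force: [1.3, -0.9, -3.9]
opening: 0.225
t=10.70 pos [ 548.3 -165.6   36.9] yaw -1.65 F [ 1.3 -0.9 -3.9] M [-0.05 -0.14 -0.07] open 0.225
tool shift m [-0.0006  0.0007  0.0006] rotvec [-0.0002  0.0001 -0.0003]
```

```bash
python3 -m crank '{"translation":[[-0.0002,0.0010,0],[-0.0002,0.0020,0],[-0.0002,0.0027,0],[-0.0002,0.0027,0]],"rotation":[[0,0,0],[0,0,0],[0,0,0],[0,0,0]],"jaw":[0.016,0.016,0.016,0.016]}' 100
python3 - <<'E'
from h import *
p,d=eyes.camera("side"); np.savez("pics/side5.npz",p=p,d=d)
cv2.imwrite("pics/side5.png",cv2.resize(p[180:340,210:380][:,:,::-1],None,fx=3.5,fy=3.5,interpolation=cv2.INTER_CUBIC))
p,d=eyes.camera("top"); np.savez("pics/top5.npz",p=p,d=d)
cv2.imwrite("pics/top5.png",cv2.resize(p[190:260,260:420][:,:,::-1],None,fx=4,fy=4,interpolation=cv2.INTER_CUBIC))
plan([547.7,-165,36.2],-1.65)
E
```

```text
clock: 11.1
eef_pos: [548.5, -165.7, 36.4]
tool_rot: [[1.0, 0.001, 0.029], [-0.029, -0.0, 1.0], [0.001, -1.0, -0.0]]
force: [-11.6, 4.1, 24.6]
opening: 0.225
t=11.20 pos [ 548.5 -165.6   36.4] yaw -1.65 F [-10.6   4.2  25.5] M [ 0.64  1.77 -0.18] open 0.224
tool shift m [-0.0009  0.0002  0.0006] rotvec [0.0002 0.0001 0.0011]
```

View pics/side5.png

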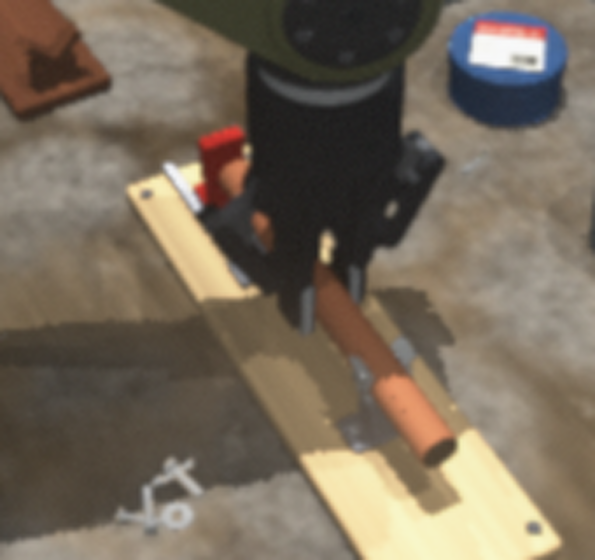

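View pics/top5.png

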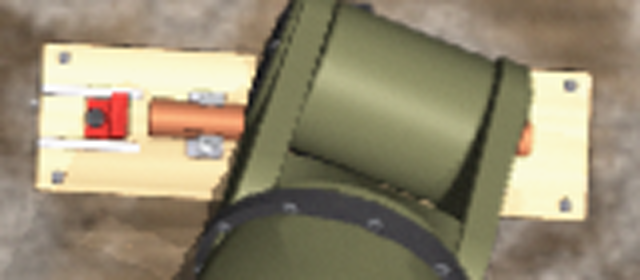

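The pipe looks seated in both clips, with the gap to the stop visible in the top zoom between x=129 and x=149. Contact is solid at 25 N. I'll check the level numerically and relieve the pressing force.

```bash
python3 -m crank '{"translation":[[0,0,0],[0,-0.0002,0]],"rotation":[[0,0,0],[0,0,0]],"jaw":[0.016,0.016]}' 100
cat > ax.py <<'E'
from h import *
from scipy.optimize import least_squares
def ax(n,f,y1=-310,y2=-30):
    D=np.load(f);p,d=D['p'],D['d'];h=cv2.cvtColor(p,cv2.COLOR_RGB2HSV).astype(int);H,Sa,V=h[...,0],h[...,1],h[...,2]
    C=cloud(n,d);X,Y,Z=[C[...,i] for i in range(3)]
    m=(X>520)&(X<575)&(Y>y1)&(Y<y2)&(Z>45)&(Z<80)&(H<16)&(Sa>90)&(H>4)
    k,l,s,c=cv2.connectedComponentsWithStats(m.astype(np.uint8))
    for i in range(1,k):
        if s[i,4]<25: continue
        q=C[l==i];W=ray(n,np.argwhere(l==i)[:,::-1],57)
        e=least_squares(lambda v:np.hypot(q[:,0]-v[0]-0.029*(q[:,1]+165),q[:,2]-v[1])-11,[547,55],loss='soft_l1')
        print(n,s[i,4],'y %.1f..%.1f'%tuple(np.percentile(q[:,1],[1,99])),'ray y %.1f..%.1f'%(W[:,1].min(),W[:,1].max()),'axis x@-165 %.1f z %.1f'%tuple(e.x))
E
python3 - <<'E'
from ax import *
ax('side','pics/side5.npz');ax('top','pics/top5.npz')
D=np.load('pics/top5.npz');h=cv2.cvtColor(D['p'],cv2.COLOR_RGB2HSV).astype(int)
m=((h[...,0]<4)|(h[...,0]>172))&(h[...,1]>150);m[:190]=0;m[260:]=0;m[:,:270]=0;m[:,420:]=0
r,c=np.where(m);C=cloud('top',D['d'])[m];hi=(C[:,2]>55)
W=ray('top',np.c_[c,r],70);print('stop n',m.sum(),'z hi',np.median(C[hi,2]),'face y@70',W[hi,1].min(), 'rows',r.min(),r.max(),'cols',c.min(),c.max())
plan([547.7,-165,36.2],-1.65)
E
```

```text
clock: 11.4
eef_pos: [548.5, -165.6, 36.7]
tool_rot: [[1.0, 0.001, 0.029], [-0.029, -0.0, 1.0], [0.001, -1.0, -0.0]]
force: [-2.0, 0.3, 1.4]
opening: 0.224
side 78 y -84.5..-48.7 ray y -80.5..-41.5 axis x@-165 548.6 z 55.9
side 40 y -128.1..-104.1 ray y -127.2..-99.7 axis x@-165 548.8 z 56.4
side 680 y -283.0..-158.7 ray y -284.5..-146.1 axis x@-165 548.1 z 55.2
top 209 y -120.2..-65.3 ray y -121.2..-65.4 axis x@-165 547.8 z 55.1
stop n 80 z hi 70.56573091726095 face y@70 -51.46641167509843 rows 214 224 cols 281 291
t=11.40 pos [ 548.5 -165.6   36.7] yaw -1.65 F [-2.   0.3  1.4] M [ 0.12  0.29 -0.14] open 0.224
tool shift m [-0.0008  0.0005  0.0006] rotvec [0.0001 0.0001 0.001 ]
```

Axis height is ≈55 at both ends, so the pipe is fully seated. The gap to the stop is about 12–14 mm. I'll slide it gently, 7 mm first.

```bash
python3 -m crank '{"translation":[[0,0,0.0005],[0,0,0.0012],[0,0,0.002],[0,0,0.003],[0,0,0.004],[0,0,0.005],[0,0,0.006],[0,0,0.007],[0,0,0.007]],"rotation":[[0,0,0],[0,0,0],[0,0,0],[0,0,0],[0,0,0],[0,0,0],[0,0,0],[0,0,0],[0,0,0]],"jaw":[0.016,0.016,0.016,0.016,0.016,0.016,0.016,0.016,0.016]}' 100
python3 - <<'E'
from h import *
p,d=eyes.camera("top"); np.savez("pics/top6.npz",p=p,d=d)
cv2.imwrite("pics/top6.png",cv2.resize(p[190:260,260:420][:,:,::-1],None,fx=4,fy=4,interpolation=cv2.INTER_CUBIC))
from ax import ax; ax('top','pics/top6.npz')
plan([548.5,-154,36.7],-1.65)
E
```

```text
clock: 12.3
eef_pos: [548.6, -159.3, 36.6]
tool_rot: [[1.0, 0.001, 0.029], [-0.029, -0.001, 1.0], [0.001, -1.0, -0.001]]
force: [-2.9, -6.4, 1.0]
opening: 0.224
top 201 y -111.6..-58.8 ray y -112.1..-58.7 axis x@-165 548.0 z 55.3
top 28 y -276.6..-269.2 ray y -278.0..-268.8 axis x@-165 547.7 z 55.7
t=12.35 pos [ 548.6 -159.3   36.6] yaw -1.66 F [-0.7 -6.3  1.5] M [-0.92  0.35 -0.1 ] open 0.224
tool shift m [-0.0003 -0.0001  0.0053] rotvec [ 0.0011 -0.0002  0.001 ]
```

View pics/top6.png

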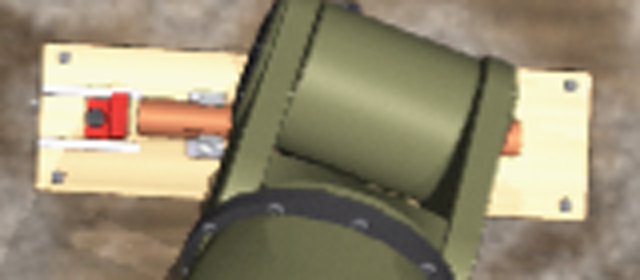

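The gap shrank to about 6 mm (zoom x=129 to 138). Sliding force is ≈6.4 N. I'll go on in smaller steps.

```bash
python3 -m crank '{"translation":[[0,0,0.0008],[0,0,0.0015],[0,0,0.0022],[0,0,0.0029],[0,0,0.0036],[0,0,0.0042]],"rotation":[[0,0,0],[0,0,0],[0,0,0],[0,0,0],[0,0,0],[0,0,0]],"jaw":[0.016,0.016,0.016,0.016,0.016,0.016]}' 100
python3 - <<'E'
from h import *
plan([548.5,-154,36.7],-1.65)
E
```

```text
clock: 12.95
eef_pos: [548.7, -156.0, 36.6]
tool_rot: [[1.0, 0.001, 0.029], [-0.029, -0.002, 1.0], [0.001, -1.0, -0.002]]
force: [-2.4, -8.4, 1.8]
opening: 0.225
t=12.95 pos [ 548.7 -156.    36.6] yaw -1.68 F [-2.4 -8.4  1.8] M [-1.17  0.35 -0.04] open 0.225
tool shift m [-0.0003 -0.0001  0.002 ] rotvec [ 0.0023 -0.0005  0.0013]
```

```bash
python3 -m crank '{"translation":[[0,0,0.0008],[0,0,0.0012],[0,0,0.0016],[0,0,0.0016]],"rotation":[[0,0,0],[0,0,0],[0,0,0],[0,0,0]],"jaw":[0.016,0.016,0.016,0.016]}' 100
python3 - <<'E'
from h import *
plan([548.5,-154,36.7],-1.65)
E
```

```text
clock: 13.35
eef_pos: [548.8, -155.2, 36.6]
tool_rot: [[1.0, 0.001, 0.029], [-0.029, -0.003, 1.0], [0.001, -1.0, -0.003]]
force: [-1.6, -6.0, 1.7]
opening: 0.226
t=13.35 pos [ 548.8 -155.2   36.6] yaw -1.69 F [-1.6 -6.   1.7] M [-1.06  0.34 -0.03] open 0.226
tool shift m [-0.0003 -0.0001  0.0012] rotvec [ 0.0034 -0.0007  0.0013]
```

```bash
python3 -m crank '{"translation":[[0,0,0.0008],[0,0,0.0012],[0,0,0.0016],[0,0,0.0016]],"rotation":[[0.002,0,0],[0.003,0,0],[0.003,0,0],[0.003,0,0]],"jaw":[0.016,0.016,0.016,0.016]}' 100
python3 - <<'E'
from h import *
p,d=eyes.camera("top"); np.savez("pics/top7.npz",p=p,d=d)
cv2.imwrite("pics/top7.png",cv2.resize(p[190:260,260:420][:,:,::-1],None,fx=4,fy=4,interpolation=cv2.INTER_CUBIC))
from ax import ax; ax('top','pics/top7.npz')
plan([548.5,-154,36.7],-1.65)
E
```

```text
clock: 13.75
eef_pos: [548.8, -154.5, 36.6]
tool_rot: [[1.0, 0.002, 0.03], [-0.03, -0.002, 1.0], [0.002, -1.0, -0.002]]
force: [-2.9, -7.0, 2.6]
opening: 0.221
top 198 y -104.6..-54.0 ray y -107.4..-54.0 axis x@-165 547.8 z 55.3
top 34 y -272.6..-262.2 ray y -273.4..-264.2 axis x@-165 548.5 z 55.6
t=13.80 pos [ 548.8 -154.5   36.6] yaw -1.70 F [-2.1 -6.8  1.9] M [-1.06  0.39 -0.1 ] open 0.231
tool shift m [-0.0003 -0.0001  0.0005] rotvec [ 0.0015 -0.0009  0.0015]
```

View pics/top7.png

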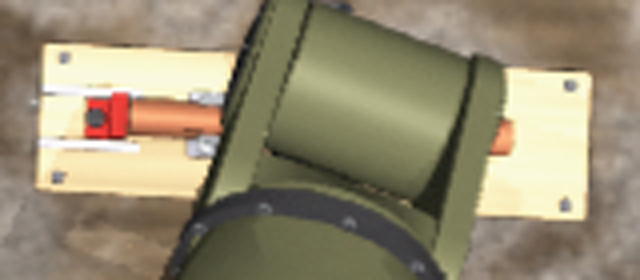

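The gap is almost closed (zoom x=130 to 132). The force is still sliding friction only.

```bash
python3 -m crank '{"translation":[[0,0,0.0008],[0,0,0.0011],[0,0,0.0014],[0,0,0.0014]],"rotation":[[0.001,0,0],[0.001,0,0],[0.001,0,0],[0.001,0,0]],"jaw":[0.016,0.016,0.016,0.016]}' 100
python3 - <<'E'
from h import *
plan([548.5,-154,36.7],-1.65)
E
```

```text
clock: 14.2
eef_pos: [548.8, -153.9, 36.6]
tool_rot: [[1.0, 0.002, 0.03], [-0.03, -0.002, 1.0], [0.002, -1.0, -0.002]]
force: [-2.6, -7.5, 1.7]
opening: 0.229
t=14.20 pos [ 548.8 -153.9   36.6] yaw -1.71 F [-2.6 -7.5  1.7] M [-1.05  0.35 -0.01] open 0.229
tool shift m [-0.0003 -0.0001 -0.0001] rotvec [ 0.0017 -0.0011  0.0016]
```

```bash
python3 -m crank '{"translation":[[0,0,0.0008],[0,0,0.0011],[0,0,0.0014],[0,0,0.0014]],"rotation":[[0.001,0,0],[0.001,0,0],[0.001,0,0],[0.001,0,0]],"jaw":[0.016,0.016,0.016,0.016]}' 100
python3 - <<'E'
from h import *
plan([548.5,-154,36.7],-1.65)
E
```

```text
clock: 14.6
eef_pos: [548.8, -153.4, 36.6]
tool_rot: [[1.0, 0.002, 0.03], [-0.03, -0.002, 1.0], [0.002, -1.0, -0.002]]
force: [-2.5, -6.8, 1.5]
opening: 0.224
t=14.60 pos [ 548.8 -153.4   36.6] yaw -1.72 F [-2.5 -6.8  1.5] M [-1.01  0.37  0.02] open 0.224
tool shift m [-0.0003 -0.0001 -0.0006] rotvec [ 0.0019 -0.0013  0.0018]
```

```bash
python3 -m crank '{"translation":[[0,0,0.0008],[0,0,0.0012],[0,0,0.0016],[0,0,0.0016]],"rotation":[[0.001,-0.001,0],[0.001,-0.001,0],[0.001,-0.001,0],[0.001,-0.001,0]],"jaw":[0.016,0.016,0.016,0.016]}' 100
python3 - <<'E'
from h import *
plan([548.5,-154,36.7],-1.65)
E
```

```text
clock: 15.0
eef_pos: [548.9, -152.8, 36.6]
tool_rot: [[1.0, 0.002, 0.029], [-0.029, -0.002, 1.0], [0.002, -1.0, -0.002]]
force: [-1.1, -8.6, 0.9]
opening: 0.23
t=15.00 pos [ 548.9 -152.8   36.6] yaw -1.68 F [-1.1 -8.6  0.9] M [-1.21  0.32 -0.11] open 0.23
tool shift m [-0.0003 -0.0001 -0.0012] rotvec [ 0.0023 -0.0006  0.0021]
```

```bash
python3 -m crank '{"translation":[[0,0,0.0008],[0,0,0.0011],[0,0,0.0014],[0,0,0.0014]],"rotation":[[0.001,0,0],[0.001,0,0],[0.001,0,0],[0.001,0,0]],"jaw":[0.016,0.016,0.016,0.016]}' 100
python3 - <<'E'
from h import *
p,d=eyes.camera("top"); np.savez("pics/top8.npz",p=p,d=d)
cv2.imwrite("pics/top8.png",cv2.resize(p[190:260,260:420][:,:,::-1],None,fx=4,fy=4,interpolation=cv2.INTER_CUBIC))
from ax import ax; ax('top','pics/top8.npz')
plan([548.5,-154,36.7],-1.65)
E
```

```text
clock: 15.4
eef_pos: [548.8, -152.8, 36.6]
tool_rot: [[1.0, 0.002, 0.03], [-0.03, -0.003, 1.0], [0.002, -1.0, -0.003]]
force: [-3.5, -11.3, 0.7]
opening: 0.226
top 197 y -102.6..-51.4 ray y -105.1..-51.6 axis x@-165 548.0 z 55.4
top 36 y -270.9..-260.4 ray y -271.1..-261.9 axis x@-165 548.1 z 55.5
t=15.45 pos [ 548.8 -152.8   36.6] yaw -1.70 F [ -3.1 -11.2   0.2] M [-1.73  0.33 -0.03] open 0.223
tool shift m [-0.0003 -0.0001 -0.0012] rotvec [ 0.0031 -0.0009  0.0022]
```

View pics/top8.png

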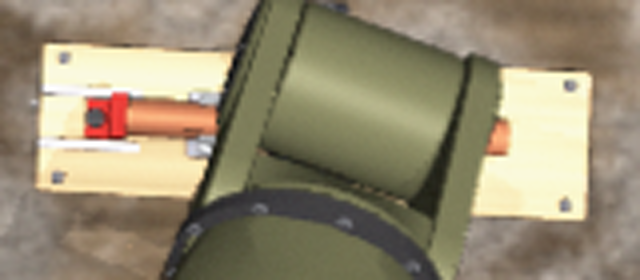

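The gripper no longer advances and the force has risen from ~7 N to 11.3 N, so the stop is met. I'll confirm with a slight extra push, well below 20 N.

```bash
python3 -m crank '{"translation":[[0,0,0.0012],[0,0,0.0016],[0,0,0.0016]],"rotation":[[0.001,0,0],[0.001,0,0],[0.001,0,0]],"jaw":[0.016,0.016,0.016]}' 100
python3 - <<'E'
from h import *
plan([548.5,-154,36.7],-1.65)
E
```

```text
clock: 15.75
eef_pos: [548.8, -152.8, 36.6]
tool_rot: [[1.0, 0.002, 0.03], [-0.03, -0.004, 1.0], [0.003, -1.0, -0.004]]
force: [-2.9, -13.2, 1.2]
opening: 0.226
t=15.75 pos [ 548.8 -152.8   36.6] yaw -1.72 F [ -2.9 -13.2   1.2] M [-1.98  0.38  0.04] open 0.226
tool shift m [-0.0003 -0.0001 -0.0012] rotvec [ 0.0043 -0.0013  0.0026]
```

The gripper held position at 13.2 N, so the stop is firm. Now I'll relax the arm, then open.

```bash
python3 -m crank '{"translation":[[0,0,0],[0,0,0]],"rotation":[[0,0,0],[0,0,0]],"jaw":[0.02,0.02]}' 20
python3 -m crank '{"translation":[[0,0,0],[0,0,0],[0,0,0],[0,0,0],[0,0,0],[0,0,0]],"rotation":[[0,0,0],[0,0,0],[0,0,0],[0,0,0],[0,0,0],[0,0,0]],"jaw":[0.024,0.028,0.034,0.042,0.048,0.05]}' 20
python3 - <<'E'
from h import *
plan([548.5,-152.8,200],-1.65)
E
```

```text
clock: 15.95
eef_pos: [548.8, -152.9, 36.5]
tool_rot: [[1.0, 0.002, 0.03], [-0.03, -0.004, 1.0], [0.003, -1.0, -0.004]]
force: [-1.4, -1.8, 0.7]
opening: 0.233
clock: 16.55
eef_pos: [548.8, -152.8, 36.5]
tool_rot: [[1.0, 0.002, 0.03], [-0.03, -0.004, 1.0], [0.003, -1.0, -0.004]]
force: [0.1, 0.4, -0.0]
opening: 0.584
t=16.55 pos [ 548.8 -152.8   36.5] yaw -1.73 F [ 0.1  0.4 -0. ] M [-0.02 -0.02 -0.05] open 0.584
tool shift m [ 1.000e-04 -1.635e-01 -7.000e-04] rotvec [ 0.0043 -0.0014  0.0025]
```

```bash
python3 -m crank '{"translation":[[0,-0.008,0],[0,-0.025,0],[0,-0.05,-0.0002],[0,-0.08,-0.0004],[0,-0.115,-0.0006],[0,-0.15,-0.0007],[-0.03,-0.19,-0.0007],[-0.075,-0.22,-0.0007],[-0.12,-0.22,-0.0007],[-0.16,-0.22,-0.0007],[-0.19,-0.22,-0.0007],[-0.2,-0.22,-0.0007],[-0.2,-0.22,-0.0007]],"rotation":[[0,0,0],[0,0,0],[0,0,0],[0,0,0],[0,0,0],[0,0,0],[0,0,0],[0,0,0],[0,0,0],[0,0,0],[0,0,0],[0,0,0],[0,0,0]],"jaw":[0.05,0.05,0.05,0.05,0.05,0.05,0.05,0.05,0.05,0.05,0.05,0.05,0.05]}' 20
python3 - <<'E'
from h import *
from ax import ax
for n in("side","top"):
    p,d=eyes.camera(n); np.savez(f"pics/{n}9.npz",p=p,d=d); cv2.imwrite(f"pics/{n}9.png",p[:,:,::-1])
    ax(n,f"pics/{n}9.npz")
for n in('side','top'):
  for k in('0','9'):
    D=np.load(f'pics/{n}{k}.npz');h=cv2.cvtColor(D['p'],cv2.COLOR_RGB2HSV).astype(int)
    C=cloud(n,D['d']);m=((h[...,0]<4)|(h[...,0]>172))&(h[...,1]>150)&(abs(C[...,0]-548)<30)&(abs(C[...,1]+45)<30)&(C[...,2]>20)&(C[...,2]<90)
    print(n,k,'stop',m.sum(),np.argwhere(m).mean(0)[::-1].round(2),C[m].mean(0).round(1))
cv2.imwrite('pics/z9.png',cv2.resize(p[190:260,260:420][:,:,::-1],None,fx=4,fy=4,interpolation=cv2.INTER_CUBIC))
E
```

```text
clock: 17.85
eef_pos: [348.0, -146.6, 256.9]
tool_rot: [[1.0, 0.004, 0.031], [-0.031, -0.005, 1.0], [0.004, -1.0, -0.005]]
force: [0.8, 0.3, 0.4]
opening: 0.589
side 1075 y -269.6..-48.9 ray y -271.1..-37.5 axis x@-165 548.1 z 55.4
top 823 y -268.6..-54.1 ray y -271.1..-51.6 axis x@-165 548.0 z 55.5
side 0 stop 74 [272.24 222.46] [549.9 -46.1  61.6]
side 9 stop 61 [271.54 222.93] [548.7 -45.2  60.1]
top 0 stop 68 [287.06 219.04] [550.2 -42.6  49.8]
top 9 stop 70 [287.17 219.29] [549.6 -42.8  50.6]
```

View pics/side9.png

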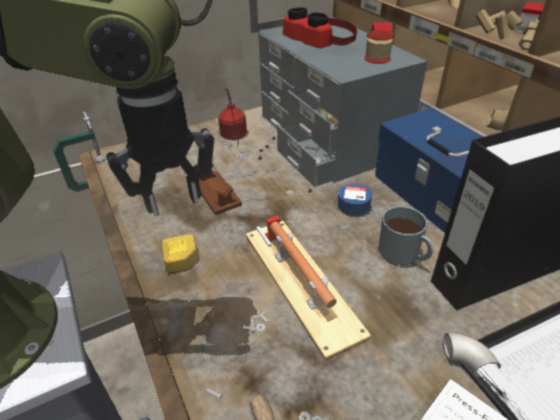

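View pics/top9.png

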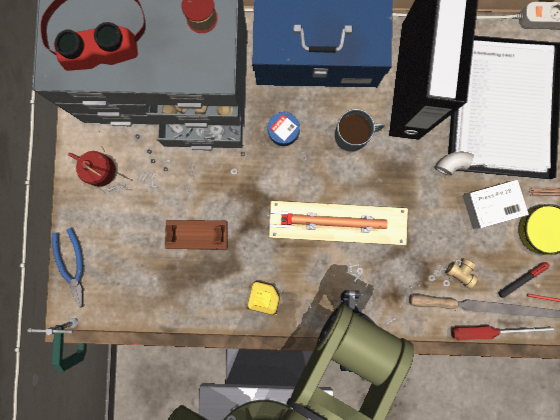

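View pics/z9.png

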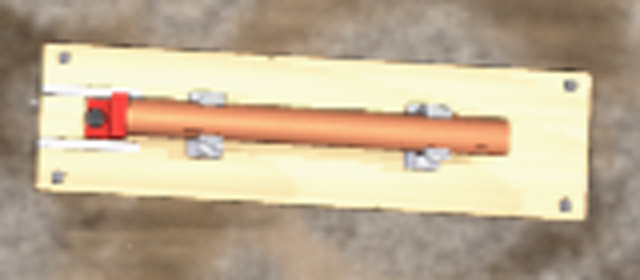

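The pipe is seated in both clips and its end meets the stop (zoom x=129). The stop hasn't moved in the pixels (287.1 both times), and the mug, tin and tape are where they were. I'll settle and hand in.

```bash
python3 -m crank '{"translation":[[0,0,0],[0,0,0],[0,0,0],[0,0,0]],"rotation":[[0,0,0],[0,0,0],[0,0,0],[0,0,0]],"jaw":[0.05,0.05,0.05,0.05]}' 20
python3 - <<'E'
from station import manip
print(manip.sense()['joint_vel'].round(2)); print(manip.sign_off())
E
```

```text
clock: 18.35
eef_pos: [349.3, -146.7, 256.2]
tool_rot: [[1.0, 0.003, 0.03], [-0.03, -0.004, 1.0], [0.003, -1.0, -0.004]]
force: [0.1, 1.2, -1.0]
opening: 0.586
[-0.15 -0.29  0.23 -0.01 -0.08 -0.04]
the job is handed in; nothing more can be done
None
```

The pipe is snapped fully down in both clips with its end bearing on the red stop, and I handed the job in at 18.35 s (limit 51 s).

- **Pressing in:** I pressed the pipe in slowly with its end about 12 mm short of the stop. The force was 11–14 N through the lips, then it dropped as the pipe snapped in. I stopped on solid contact at about 25 N.
- **Sliding to the stop:** It slid along at about 7 N. Contact showed as 11 N, and a light extra push to 13 N did not move it. I then relaxed the arm, opened the jaws and backed away.

**Last checks:**
- **Pipe:** The camera fits put the axis 55.4–55.5 mm above the bench (55 wanted). The top camera shows the pipe end at the stop face, y ≈ -51.5.
- **Stop:** In the top view it is in the same place as at the start (within 0.3 pixel). The side view's stop centroid differs by 0.7 pixel, about 1 mm, but fewer red pixels are visible there now because the pipe hides some.
- **Surroundings:** The mug, tin and tape measure look unmoved by eye; I did not measure them.

No check failed. Forces were read only at the end of each move, so a brief higher peak in between cannot be ruled out.

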